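# Close the eye-drop tray's bar, then press its label holder home

### The arm

A 6-joint arm with a two-finger parallel gripper is mounted at the origin on a cart in front of the work surface, level with it; the furniture and walls round the work are solid. World frame = base frame: x ahead of the robot, y to its left, z up, the work surface at z = 0. Lengths are in mm, angles in rad, forces in N, time in s.
With the tool pointing down it reaches from about 375 to 900 mm from the base axis. Payload 3.1 kg.
Tool frame: the origin (TCP) lies midway between the tips of the shut fingers; the grasp point (between the pads) lies 19 mm behind it; z points along the fingers, y is the line along which they close (so a half turn about z gives the same grasp; the last joint's range is limited). The gripper opens to 85 mm and grips with 20 to 120 N. Pads are 22 mm wide; open, the fingers measure 114 mm over their backs; the gripper's body (76 mm by 85 mm) begins 54 mm behind the grasp point. The pads swing forward as they close: fully open they stand 13 mm farther back than shut.
Start: joints at [1.161, 0.527, 1.433, -0, 1.181, -0.178], TCP at [142.933, 608.413, 231.31] pointing down, gripper open.
Joint ranges: [-3.08, 3.08], [-0.75, 2.2], [0.22, 2.44], [-1.43, 4.57], [0, 2.65], [-2.85, 2.85]. Speed limits (rad/s): [2.79, 2.79, 3.14, 3.14, 3.14, 3.14].

### API

Orientations are given as a 3x3 rotation matrix whose columns are the frame's x, y, z axes.
In Python, from workcell import telemetry, cams, env gives the robot as it stands.
- The arm moves only by the tool jog_arm, never from a script. Its argument "targets" is a list of rows, each a list of 7 numbers: the shift along the tool's x, y, z in m, then the turn, a rotation vector about the tool's x, y, z in units of 5 degrees (1.0 is 5 degrees), then the opening, from -1 (shut) to 1 (fully open). In form: [[tx, ty, tz, ax, ay, az, jaw], ...]. A call has 1 to 10 rows; each row is the pose to reach, as a shift and turn from the pose commanded when the call began, along the tool's axes at that moment; what a row does not reach only later rows make up. A row lasts 1/10 s, in which the tool goes at most 50 mm and 8.59 degrees, less where a joint would pass 70% of its speed; a pose out of reach is approached as far as the arm can. A call with a gripper value outside its range is refused whole. The fingers move at their own pace and stop on an object; the grip force is fixed at half the most. Time passes only in rows, so rows that repeat a pose let the fingers close. It gives the time, the measured TCP pose, the force, the opening and the grip force at its end, in the units of the state.
- telemetry.get_obs(): the state, without advancing time (a new reading comes with each control period).
- cams.read_camera(name): name is "scene" or "side" or "wrist"; returns a dict with "image" (384x512x3 uint8, blue, green, red), "intrinsics" (3x3 intrinsics, pixels), "camera_from_world" (4x4, takes a point from world to camera coordinates); the wrist camera has in their place "tool_from_camera" (4x4, takes a point from camera to tool coordinates, whose origin is the TCP and whose axes are the flange's). Camera axes: x right, y down, z forward; pixel columns grow to the right and rows downward; lengths in mm; the calibration is good to about 2 mm. The wrist camera is an equidistant fisheye: a pixel r from the principal point sees the ray r / f radians off the axis. A picture is of the moment at which its call begins: read the wrist's pose just before it. There is no depth.
- env.job_done(): hands the job in; it is judged then, once.
The state is a dict: "t": time; "q": joint angles; "dq": joint speeds; "effort": joint torques, N m; "eef_pos": TCP position; "eef_rot": TCP orientation; "force": force on the tool from outside, world axes, zero at the start; "moment": the same for the moment, N m; "width": finger opening in mm; "gripper_force": force on a finger pad.
Only numpy, scipy, OpenCV 4.12 (cv2) and the standard library are available. Lean on these libraries where they do the work, as an engineer would, in place of code of your own. Each camera call takes 0.05 s, during which the arm holds its last target. There are 200 camera calls.

### The job

Get the eye-drop tray ready for the shelf: first swing the raised steel bar down across its open front until it clicks into the spring catch at the far end. Then take the blue label holder from the wooden stand and, with its card facing out of the front of the tray, push its foot straight down behind the sprung metal lip of the label rail, in front of the bar, until you feel it bottom. Finish while still holding the holder and pressing it down firmly (its sticky foot needs the pressure), and leave the green and orange holders, the stock in the tray and the contact-lens case where they are.

Things in the scene. Friction and masses are not known exactly. Their poses are not given: they have to be found in the camera images.
- stock_tray: fixed white sheet-steel tray, 115 x 190 mm, side walls 52 mm high, stock inside up to 62 mm high at the back; its front (-x side) is open but for a sill 22 mm high. Origin: centre of its underside, on the desk; x points to its back, y to its left, z up. The label rail, 62 mm long between end caps 28 mm high, runs along y in the middle of its front edge.
- retaining_bar (a joint): steel bar hinged at the tray's right front corner, swinging in the tray's y-z plane: 0 = level across the front in its catch, positive = raised (1.57 = upright). Its stiff hinge stays where it is left. The spring catch at the far end resists from 0.09 to 0.045 rad (6 to 12 N at the sleeve), then snaps over the bar and draws it down; it stops hard at 0.
- bar_hinge (a point): axis of the bar's hinge, on the bar's middle plane: 54.5 mm in front of, 85 mm right of and 46 mm above the tray's origin; axes as the tray's. The bar is 14 mm high, 5 mm thick (x) and reaches 177 mm from here; a black sleeve, 18 mm high, 9 mm thick, 95 to 145 mm from here, is the place to push.
- channel_seat (a point): where the middle of the blue holder's underside belongs, on the seat of the label rail: 60 mm in front of and 8 mm above the tray's origin; axes as the tray's. The sill and the closed bar (its top 53 mm above the desk) stand 3 mm behind this point, the sprung aluminium lip in front of it.
- rail_seat: floor strip of the label rail, fixed to the tray; the pressed holder bears on it. Origin: middle of its top. The lip before it is 58 mm long and 38 mm high; its flared mouth reaches 9 mm in front of channel_seat and narrows to 3 mm at a bead 16 mm up. The holder forces it open: 8 to 16 N of push at the bead, 3 to 8 N below it, then a hard stop; press with 12 to 25 N.
- blue_holder: blue plastic label holder, 40 g, a plate 50 mm wide (y), 6 mm thick (x), 82 mm high. Origin: centre of its underside; the front with the white card looks along its -x. The lowest 12 mm taper to 2.4 mm; the top 20 mm are a ribbed grip, 10 mm thick (x), 32 mm wide (y), to be pinched from above. It starts upright in a slot of the stand.
- blue_card (a point): middle of the card on the blue holder's front face, 46 mm above its underside.
- green_holder: green label holder, the same shape as the blue one; to be left in the stand
- orange_holder: orange label holder, the same shape as the blue one; to be left in the stand
- holder_stand: fixed beech block, 66 x 150 x 30 mm, with three slots 50 mm apart along its y, 24 mm deep, in which the holders stand loosely with their faces along the block's y (they must be drawn up 24 mm to come free). Origin: centre of its underside.
- patch_box: white carton 95 x 68 x 35 mm in the left of the tray; leave
- drops_box: flat eye-drop carton 84 x 52 x 18 mm in the tray; leave
- drops_1: white and red eye-drop bottle, 22 mm wide, 58 mm high, standing in the tray at the back; leave
- drops_2: white and red eye-drop bottle, 22 mm wide, 58 mm high, standing in the tray at the back; leave
- drops_3: white and red eye-drop bottle, 22 mm wide, 58 mm high, standing in the tray at the back; leave
- lens_pot: contact-lens case with a blue and a white cap, 30 x 68 x 19 mm, loose on the desk in front of the tray; leave
Not all that is in view belongs to the job. What is meant by the blue_holder is not yellow, and is the larger of those in its own colour.

How it is judged:
By the outcome, as a careful person would: the job done as asked, in the order asked, and still so for the second after the job is handed in, while the arm keeps its last pose, push and grip.
It also fails if it takes over 51 s, if anything falls off the work surface, if the arm or the gripper's body presses on something with over 40 N, if the wrist force passes 120 N, or if a joint passes its speed limit or range.

## Working session

There is one attempt and no reset: what is moved stays moved. The work goes in short steps, Python scripts to look and compute and a tool call to move; the robot and the scene stay as the last step left them, time stands still between calls to the robot, and variables do not carry over. Pictures are saved under pics/ and viewed, at most 14 in all, crops included, and the job is handed in when it is done.

Besides the shell and the picture viewer there is one more tool, called after "Call:" as name(argument=value, ...), one argument or row to a line, values as JSON. jog_arm: Moves the arm, as the interface text tells. Its arguments: {"type":"object","properties":{"targets":{"type":"array","items":{"type":"array","items":{"type":"number"}}}},"required":["targets"]}

```bash
mkdir -p pics; ls
python3 - <<'E'
from workcell import telemetry, cams
import cv2, numpy as np
np.set_printoptions(precision=4,suppress=True)
o=telemetry.get_obs(); print(o)
for n in("scene","side","wrist"):
    c=cams.read_camera(n); cv2.imwrite(f"pics/{n}0.png",c["image"])
    np.savez(f"{n}0.npz",**c)
    print(n,c["intrinsics"],c.get("camera_from_world",c.get("tool_from_camera")))
a=[cv2.imread(f"pics/{n}0.png") for n in("scene","side")]
E
```

```text
pics
{'t': 0.0, 'q': array([ 1.1615,  0.5285,  1.4339,  0.    ,  1.1814, -0.1785]), 'dq': array([-0.0006, -0.0009, -0.0001, -0.0013, -0.0012, -0.001 ]), 'effort': array([ -0.0001, -44.2344, -17.8029,  -0.0004,   0.0083,  -0.    ]), 'eef_pos': array([142.6496, 607.756 , 230.3261]), 'eef_rot': array([[-0.9735,  0.2288, -0.0009],
       [ 0.2288,  0.9735, -0.002 ],
       [ 0.0004, -0.0022, -1.    ]]), 'force': array([-0.1722,  0.7086, -0.9473]), 'moment': array([ 0.018 ,  0.0616, -0.0167]), 'gripper_force': 0.0, 'width': 85.18968258572639}
scene [[411.4628   0.     257.7177]
 [  0.     411.4628 190.9422]
 [  0.       0.       1.    ]] [[ -0.5697  -0.8216   0.0186 323.3743]
 [ -0.464    0.3029  -0.8324 243.0967]
 [  0.6783  -0.4829  -0.5538 788.6637]
 [  0.       0.       0.       1.    ]]
side [[417.8151   0.     260.3148]
 [  0.     417.8151 190.3095]
 [  0.       0.       1.    ]] [[   0.9284   -0.3716   -0.0004 -424.9503]
 [  -0.2569   -0.6411   -0.7231  210.7915]
 [   0.2685    0.6715   -0.6907 1064.9578]
 [   0.        0.        0.        1.    ]]
wrist [[297.3186   0.     254.7994]
 [  0.     297.3186 188.535 ]
 [  0.       0.       1.    ]] [[  -0.       -0.956    -0.2935   76.0631]
 [   1.        0.0002   -0.0005   -0.3695]
 [   0.0005   -0.2935    0.956  -143.4963]
 [   0.        0.        0.        1.    ]]
```

View pics/scene0.png

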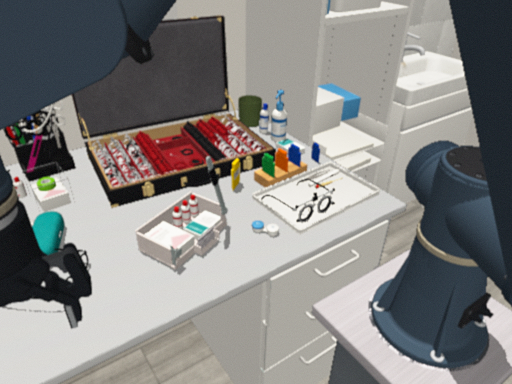

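View pics/side0.png

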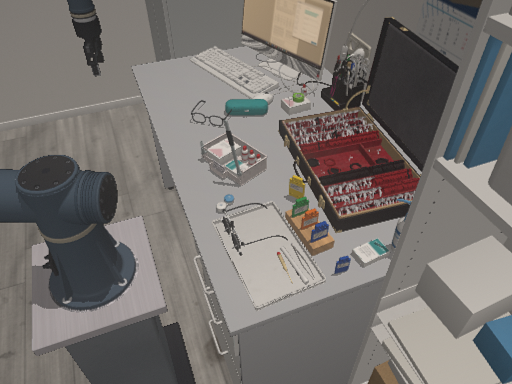

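View pics/wrist0.png

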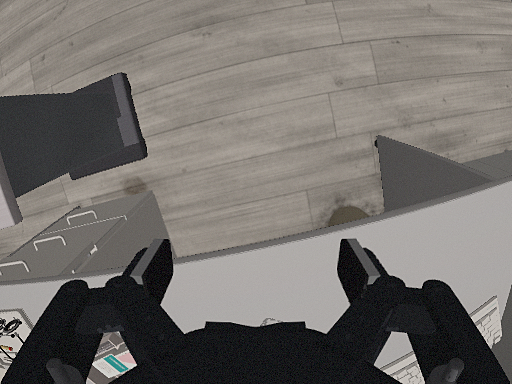

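The scene view shows the tray near (180,230) with its bar raised to (210,160), and the stand near (280,170) with the blue holder at (294,156). In the side view the tray is at (234,157) and the blue holder at (320,232). There is a small blue decoy at scene (316,152) and side (342,265). The wrist view shows nothing useful yet.

```bash
cat > h.py <<'E'
import numpy as np, cv2
np.set_printoptions(precision=2,suppress=True)
def ray(cam,uv):
    K=cam["intrinsics"];T=cam["camera_from_world"];R=T[:3,:3]
    return -R.T@T[:3,3], R.T@np.linalg.inv(K)@np.array([*uv,1.])
def onz(cam,uv,z):
    c,d=ray(cam,uv);return c+d*(z-c[2])/d[2]
def tri(cams,uvs):
    A=np.zeros((3,3));b=np.zeros(3);L=[]
    for c_,uv in zip(cams,uvs):
        c,d=ray(c_,uv);d=d/np.linalg.norm(d);P=np.eye(3)-np.outer(d,d);A+=P;b+=P@c;L.append((P,c))
    p=np.linalg.solve(A,b);return p,[float(np.linalg.norm(P@(p-c))) for P,c in L]
def wpt(cam,pos,rot,uv,z):
    K=cam["intrinsics"];T=cam["tool_from_camera"];x=(uv[0]-K[0,2])/K[0,0];y=(uv[1]-K[1,2])/K[1,1]
    r=np.hypot(x,y);d=np.array([np.sin(r)*x/max(r,1e-9),np.sin(r)*y/max(r,1e-9),np.cos(r)])
    c=pos+rot@T[:3,3];d=rot@T[:3,:3]@d
    return c+d*(z-c[2])/d[2]
def wproj(cam,pos,rot,p):
    K=cam["intrinsics"];T=cam["tool_from_camera"]
    q=T[:3,:3].T@(rot.T@(p-pos)-T[:3,3]);th=np.arctan2(np.hypot(q[0],q[1]),q[2]);n=np.hypot(q[0],q[1])
    return np.array([K[0,2]+K[0,0]*th*q[0]/n,K[1,2]+K[1,1]*th*q[1]/n])
def proj(cam,p):
    q=cam["camera_from_world"][:3,:3]@p+cam["camera_from_world"][:3,3];q=cam["intrinsics"]@q;return q[:2]/q[2]
E
python3 - <<'E'
from h import *
S=dict(np.load("scene0.npz"));D=dict(np.load("side0.npz"))
a=S["image"][145:275,120:340];b=D["image"][110:280,190:360]
a=cv2.resize(a,None,fx=3.6,fy=3.6,interpolation=cv2.INTER_CUBIC);b=cv2.resize(b,None,fx=3.5,fy=3.5,interpolation=cv2.INTER_CUBIC)
cv2.imwrite("pics/a1.png",a);cv2.imwrite("pics/b1.png",b);print(a.shape,b.shape)
for n,c in(("scene",S),("side",D)):
    h=cv2.cvtColor(c["image"],cv2.COLOR_BGR2HSV)
    for col,lo,hi in(("blue",105,128),("green",45,85),("orange",5,16),("yellow",20,32)):
        m=cv2.inRange(h,(lo,130,60),(hi,255,255))
        k,_,st,ce=cv2.connectedComponentsWithStats(m)
        print(n,col,[(st[i].tolist(),ce[i].round(1).tolist()) for i in range(1,k) if st[i][4]>25])
E
```

```text
(468, 792, 3) (595, 595, 3)
scene blue [([312, 143, 7, 19, 105], [315.3, 151.7]), ([289, 144, 12, 22, 181], [294.2, 154.3])]
scene green [([14, 126, 6, 10, 26], [16.7, 130.4]), ([20, 136, 6, 8, 29], [22.2, 140.2]), ([262, 153, 13, 24, 223], [268.0, 163.8]), ([44, 182, 11, 8, 33], [49.6, 185.4])]
scene orange [([202, 116, 17, 7, 28], [210.3, 118.8]), ([142, 126, 42, 14, 69], [164.6, 134.1]), ([255, 148, 51, 38, 504], [279.3, 167.7]), ([178, 165, 19, 7, 26], [186.7, 168.5])]
scene yellow [([230, 158, 11, 32, 200], [234.6, 171.5])]
side blue [([316, 221, 12, 6, 35], [321.4, 224.0])]
side green []
side orange [([301, 209, 18, 21, 161], [309.0, 217.3])]
side yellow [([289, 175, 16, 24, 203], [296.4, 186.5])]
```

View pics/a1.png

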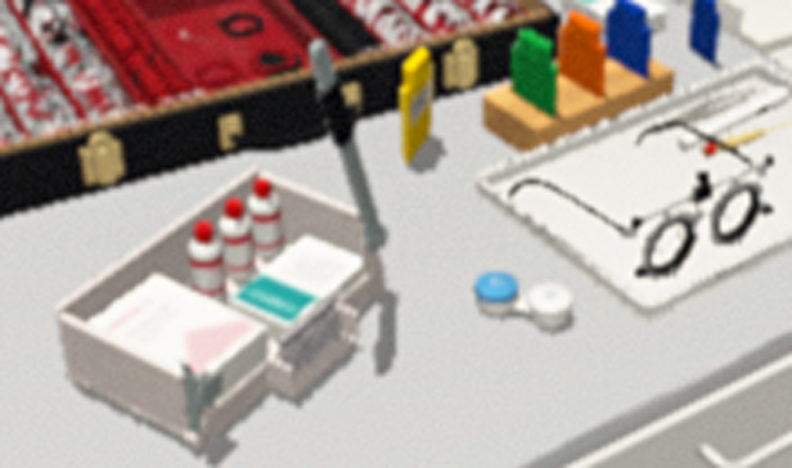

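View pics/b1.png

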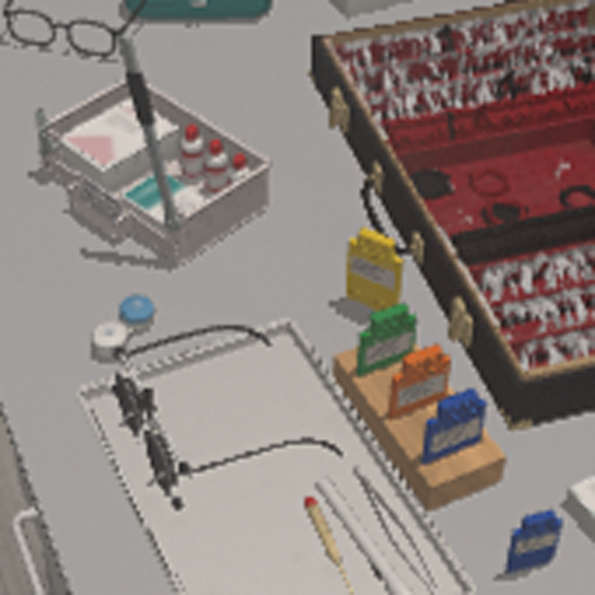

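Crop a shows the tray's wall corners at (60,315), (258,172) and (378,250), the rail at (320,350), the bar from (372,240) to its tip at (318,45), and the sleeve at (338,110). Crop b shows the tray's corners at (268,165) and (175,265) and the bar tip at (127,42). The blue holder in the stand's end slot is at (455,430) with its card facing the side camera. The decoy is at (535,540).

Run:
```python
from h import *
S=dict(np.load("scene0.npz"));D=dict(np.load("side0.npz"))
a=lambda u,v:(120+u/3.6-.36,145+v/3.6-.36); b=lambda u,v:(190+u/3.5-.36,110+v/3.5-.36)
for n,p,q in [("back-right top",(258,172),(268,165)),("bar tip",(316,42),(127,40)),("hinge end",(374,243),(172,225)),
 ("sleeve top",(328,85),(135,73)),("sleeve bot",(343,142),(148,122)),("catch top",(190,370),(40,112)),("back-left top",(60,315),(135,83)),
 ("blue top mid",(631,2),(468,396)),("green top mid",(534,34),(387,310)),("or top mid",(583,15),(432,350)),("stand near corner right",(672,72),(503,460)),("blue cap",(496,284),(137,305))]:
    print(n,*tri([S,D],[a(*p),b(*q)]))
for n,p,z in [("BL top",(60,315),52),("BR top",(258,172),52),("FR top",(380,262),52),("FL bot",(200,440),0),("BL bot",(68,378),0),("st corner FL",(484,97),30),("st FLbot",(490,128),0),("st bl?",(545,150),0)]: print("S",n,onz(S,a(*p),z))
for n,p,z in [("BR top",(268,165),52),("FR bot",(175,265),0),("BR bot",(268,208),0),("FL ",(42,165),0),("stand near bot",(432,508),0),("stand near R top",(503,458),30),("stand bl top",(335,365),30)]: print("D",n,onz(D,b(*p),z))
```

```text
back-right top [561.58 210.07  51.55] [0.6515663412140617, 0.651566341213913]
bar tip [441.4  220.06 212.4 ] [1.0944790304568068, 1.0944790304566878]
hinge end [457.66 177.59  40.47] [0.2905680411475658, 0.29056804114754287]
sleeve top [443.55 213.63 181.74] [0.5792473371495955, 0.5792473371496072]
sleeve bot [448.44 203.4  136.01] [1.6725017893702632, 1.6725017893702856]
catch top [386.64 343.68  64.19] [2.996232196673816, 2.996232196673716]
back-left top [492.61 381.06  46.37] [0.11582771165127102, 0.11582771165118318]
blue top mid [ 576.55 -133.07   85.28] [3.593847617746549, 3.5938476177465155]
green top mid [562.94 -29.75  88.99] [0.6725170636346116, 0.6725170636346981]
or top mid [573.34 -82.76  88.07] [2.183127391281146, 2.183127391281103]
stand near corner right [ 580.64 -168.66   24.44] [23.9999411664914, 23.999941166491332]
blue cap [402.74 116.86  16.55] [1.5048028140107361, 1.5048028140107816]
S BL top [485.43 382.89  52.  ]
S BR top [559.92 210.41  52.  ]
S FR top [423.97 192.59  52.  ]
S FL bot [391.46 339.45   0.  ]
S BL bot [487.82 384.55   0.  ]
S st corner FL [588.17  -1.    30.  ]
S st FLbot [586.7   -6.33   0.  ]
S st bl? [536.35 -24.18   0.  ]
D BR top [562.   210.27  52.  ]
D FR bot [456.39 169.97  -0.  ]
D BR bot [562.8  210.91  -0.  ]
D FL  [385.52 349.95   0.  ]
D stand near bot [ 545.69 -156.23    0.  ]
D stand near R top [ 603.92 -153.74   30.  ]
D stand bl top [525.78 -19.12  30.  ]
```

Call:
jog_arm(
  targets=[
    [-0.412,-0.359,-0.1,0,0,10.8,-1],
    [-0.412,-0.359,-0.1,0,0,10.8,-1],
    [-0.412,-0.359,-0.1,0,0,10.8,-1],
    [-0.412,-0.359,-0.1,0,0,10.8,-1],
    [-0.412,-0.359,-0.1,0,0,10.8,-1],
    [-0.412,-0.359,-0.1,0,0,10.8,-1],
    [-0.412,-0.359,-0.1,0,0,10.8,-1],
    [-0.412,-0.359,-0.1,0,0,10.8,-1],
    [-0.412,-0.359,-0.1,0,0,10.8,-1],
    [-0.412,-0.359,-0.1,0,0,10.8,-1],
  ],
)

```text
t: 1.15
eef_pos: [430.6, 207.2, 321.7]
eef_rot: [[-0.387, 0.922, -0.0], [0.922, 0.387, 0.0], [0.0, -0.0, -1.0]]
force: [0.7, 0.0, 0.5]
width: 0.1
gripper_force: 0.0
```

Call:
jog_arm(
  targets=[
    [0,0,0,0,0,0,-1],
  ],
)

```text
t: 1.25
eef_pos: [434.6, 204.8, 322.5]
eef_rot: [[-0.38, 0.925, 0.005], [0.925, 0.38, -0.001], [-0.003, 0.004, -1.0]]
force: [-0.6, -0.1, 0.2]
width: -0.0
gripper_force: 0.0
```

Run:
```python
from workcell import telemetry, cams
from h import *
o=telemetry.get_obs();c=cams.read_camera("wrist")
np.savez("w1.npz",pos=o["eef_pos"],rot=o["eef_rot"],**c);print(o["eef_pos"])
im=c["image"]
cc=np.array([473,278.5,0]);X=np.array([.922,.388,0]);Y=np.array([-.388,.922,0])
for n,t in(("BR",(57.5,-95,52)),("BL",(57.5,95,52)),("FR",(-57.5,-95,0)),("FL",(-57.5,95,0)),("seat",(-60,0,8))):
    print(n,wproj(c,o["eef_pos"],o["eef_rot"],cc+t[0]*X+t[1]*Y+np.array([0,0,t[2]])))
cv2.imwrite("pics/w1.png",cv2.resize(im,(800,600),interpolation=cv2.INTER_CUBIC))
```

```text
[434.62 204.76 322.53]
BR [336.83 180.73]
BL [340.69  50.6 ]
FR [258.87 172.48]
FL [258.04  53.09]
seat [256.96 113.62]
```

View pics/w1.png

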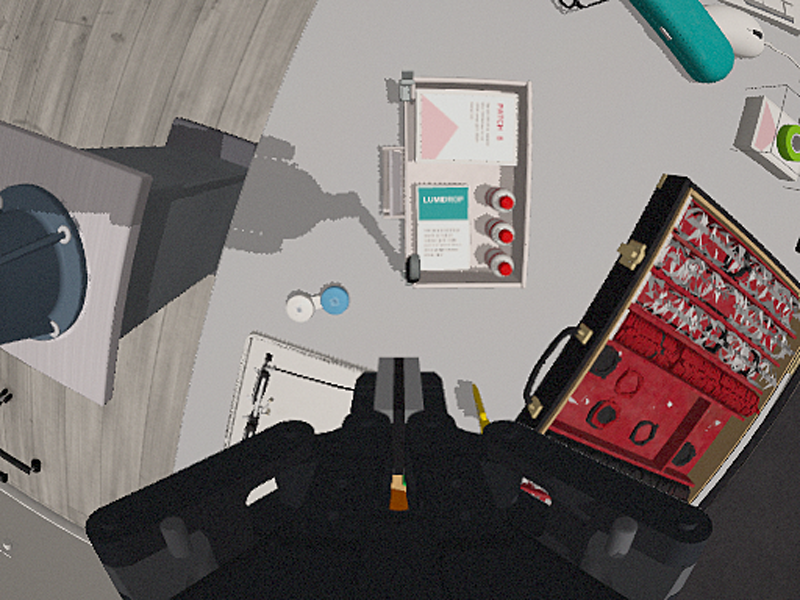

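The wrist view shows the tray from above. Its back corners are at (527,287) and (530,82), the catch is at (407,85), the rail runs from (391,147) to (391,217), and the bar's tip is at (413,266). I'll enlarge this to get exact points.

Run:
```python
from h import *
w=dict(np.load("w1.npz"));cv2.imwrite("pics/w1c.png",cv2.resize(w["image"][42:190,235:345],None,fx=4,fy=4,interpolation=cv2.INTER_CUBIC))
```

```text
(no output)
```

View pics/w1c.png

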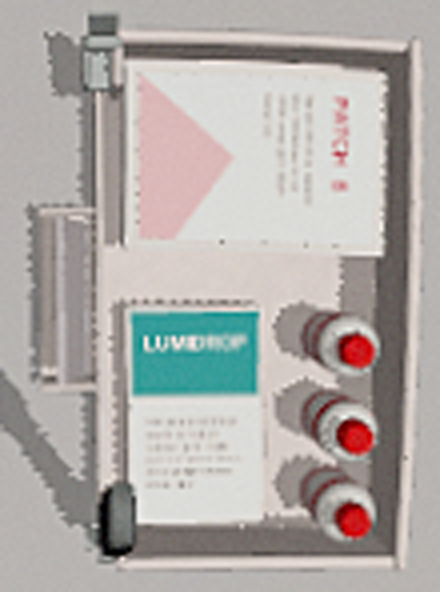

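Crop: the wall-top corners are BL (422,40), BR (407,567), FR (120,567) and FL (118,32). The rail caps are at v=208 and v=388, with the lip's edge at u about 38.

Run:
```python
from h import *
w=dict(np.load("w1.npz"));f=lambda u,v,z:wpt(w,w["pos"],w["rot"],(235+u/4-.4,42+v/4-.4),z)
P={n:f(*a) for n,a in dict(BL=(422,40,52),BR=(407,567,52),FR=(120,567,52),FL=(118,32,52),capL=(65,208,28),capR=(65,388,28),lip=(38,298,38),sillfront=(96,298,22),seat0=(80,298,22),tip=(110,520,217)).items()}
src=np.array([[57.5,95],[57.5,-95],[-57.5,-95],[-57.5,95]]);dst=np.array([P[k][:2] for k in("BL","BR","FR","FL")])
# rigid fit
sm,dm=src.mean(0),dst.mean(0);U,_,V=np.linalg.svd((src-sm).T@(dst-dm));R=(U@V).T
c=dm-R@sm;yaw=np.arctan2(R[1,0],R[0,0]);print("tray",c,"yaw",yaw,np.degrees(yaw));print((R@src.T).T+c-dst)
for k,p in P.items():print(k,p,"tray:",R.T@(p[:2]-c))
print("tool x dir angle",np.degrees(np.arctan2(w["rot"][1,0],w["rot"][0,0])))
```

```text
tray [477.26 277.06] yaw 0.3999000813034024 22.912586885623437
[[ 4.3   0.32]
 [ 3.18  2.64]
 [-3.6  -1.35]
 [-3.88 -1.61]]
BL [488.94 386.63  52.  ] tray: [53.42 96.38]
BR [564.03 209.3   52.  ] tray: [ 53.55 -96.19]
FR [464.88 168.51  52.  ] tray: [-53.66 -95.16]
FL [391.18 343.78  52.  ] tray: [-53.3   94.97]
capL [397.66 279.95  28.  ] tray: [-72.18  33.66]
capR [422.87 218.3   28.  ] tray: [-72.98 -32.95]
lip [401.15 246.2   38.  ] tray: [-82.11   1.21]
sillfront [420.92 253.28  22.  ] tray: [-61.15   0.04]
seat0 [415.44 251.03  22.  ] tray: [-67.07   0.09]
tip [434.53 219.47 217.  ] tray: [-61.78 -36.41]
tool x dir angle 112.33493580153589
```

Call:
jog_arm(
  targets=[
    [-0.05,0.009,0.0,0,0,0,-1],
    [-0.05,0.009,0.04,0,0,0,-1],
    [-0.05,0.009,0.08,0,0,0,-1],
    [-0.05,0.009,0.12,0,0,0,-1],
    [-0.05,0.009,0.148,0,0,0,-1],
    [-0.05,0.009,0.148,0,0,0,-1],
  ],
)

```text
t: 1.9
eef_pos: [453.3, 167.2, 169.7]
eef_rot: [[-0.389, 0.921, -0.011], [0.921, 0.389, -0.001], [0.003, -0.01, -1.0]]
force: [0.1, -1.0, 0.3]
width: -0.1
gripper_force: 0.0
```

Run:
```python
from workcell import telemetry, cams
from h import *
o=telemetry.get_obs();c0=np.array([473.5,275.5]);a=np.radians(22.9);R=np.array([[np.cos(a),-np.sin(a)],[np.sin(a),np.cos(a)]])
print(R.T@(o["eef_pos"][:2]-c0),o["eef_pos"],o["force"],np.degrees(np.arctan2(o["eef_rot"][1,0],o["eef_rot"][0,0])))
```

```text
[-60.75 -91.89] [453.29 167.21 169.7 ] [ 0.08 -1.04  0.27] 112.86456246846448
```

Call:
jog_arm(
  targets=[
    [0.012,0.006,-0.003,0,0,0,-1],
    [0.025,0.006,-0.003,0,0,0,-1],
    [0.036,0.006,0.0,0,0,0,-1],
    [0.047,0.006,0.004,0,0,0,-1],
    [0.059,0.006,0.01,0,0,0,-1],
    [0.07,0.006,0.017,0,0,0,-1],
    [0.08,0.006,0.025,0,0,0,-1],
    [0.09,0.006,0.033,0,0,0,-1],
    [0.098,0.006,0.043,0,0,0,-1],
    [0.106,0.006,0.054,0,0,0,-1],
  ],
)

```text
t: 2.9
eef_pos: [421.8, 267.1, 118.3]
eef_rot: [[-0.387, 0.922, -0.0], [0.922, 0.387, -0.0], [0.0, -0.0, -1.0]]
force: [0.3, -0.1, 0.2]
width: -0.2
gripper_force: 0.2
```

```bash
cat > st.py <<'E'
from workcell import telemetry, cams
from h import *
o=telemetry.get_obs();c0=np.array([473.5,275.5]);a=np.radians(22.9);R=np.array([[np.cos(a),-np.sin(a)],[np.sin(a),np.cos(a)]])
print(o["t"],"tray",R.T@(o["eef_pos"][:2]-c0),o["eef_pos"],o["force"],np.degrees(np.arctan2(o["eef_rot"][1,0],o["eef_rot"][0,0])))
E
python3 - <<'E'
from st import *
c=cams.read_camera("wrist");np.savez("w2.npz",pos=o["eef_pos"],rot=o["eef_rot"],**c)
s=cams.read_camera("scene");s1=cv2.resize(s["image"][130:275,130:260],None,fx=3,fy=3)
w=c["image"];w=w[0:330,130:400];im=np.zeros((435,800,3),np.uint8);im[:435,:390]=s1;im[:330,400:670]=w
cv2.imwrite("pics/m2.png",im)
E
```

```text
2.9 tray [-50.92  12.37] [421.78 267.08 118.32] [ 0.32 -0.11  0.22] 112.77074982436412
```

View pics/m2.png

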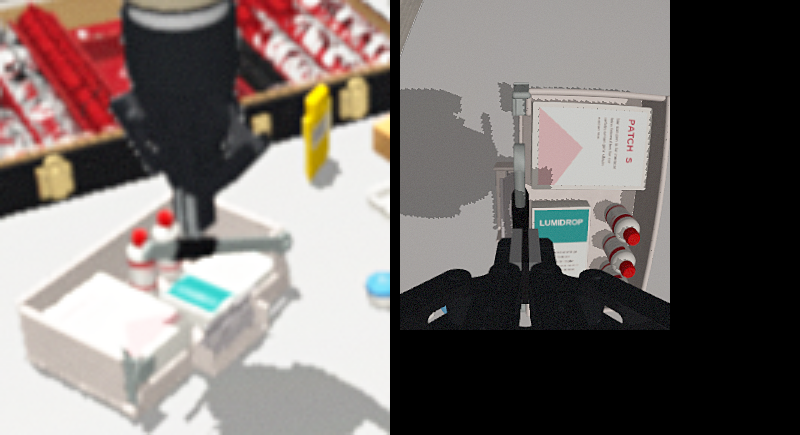

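Call:
jog_arm(
  targets=[
    [0.007,-0.003,0.012,0,0,0,-1],
    [0.013,-0.003,0.025,0,0,0,-1],
    [0.017,-0.003,0.036,0,0,0,-1],
    [0.02,-0.003,0.045,0,0,0,-1],
    [0.021,-0.003,0.052,0,0,0,-1],
    [0.022,-0.003,0.056,0,0,0,-1],
    [0.022,-0.003,0.059,0,0,0,-1],
    [0.022,-0.003,0.062,0,0,0,-1],
  ],
)

```text
t: 3.8
eef_pos: [411.1, 285.7, 57.3]
eef_rot: [[-0.387, 0.922, 0.0], [0.922, 0.387, 0.0], [0.0, 0.001, -1.0]]
force: [-0.5, -0.6, 1.6]
width: 0.1
gripper_force: 0.2
```

```bash
python3 st.py
```

```text
3.8 tray [-53.53  33.7 ] [411.08 285.71  57.28] [-0.48 -0.56  1.61] 112.75589797050343
```

Call:
jog_arm(
  targets=[
    [0,0,0.001,0,0,0,-1],
    [0,0,0.002,0,0,0,-1],
    [0,0,0.003,0,0,0,-1],
    [0,0,0.004,0,0,0,-1],
  ],
)

```text
t: 4.2
eef_pos: [411.1, 285.6, 54.4]
eef_rot: [[-0.387, 0.922, 0.001], [0.922, 0.387, 0.0], [-0.0, 0.001, -1.0]]
force: [-2.2, -0.5, 17.5]
width: 0.1
gripper_force: 8.6
```

```bash
python3 st.py
```

```text
4.2 tray [-53.58  33.58] [411.08 285.59  54.42] [-2.21 -0.54 17.49] 112.78322296111648
```

Call:
jog_arm(
  targets=[
    [0,0,-0.05,0,0,0,-1],
    [0,0,-0.1,0,0,0,-1],
    [-0.03,0,-0.14,0,0,-1.5,-0.06],
    [-0.08,-0.001,-0.15,0,0,-3,-0.06],
    [-0.13,-0.002,-0.15,0,0,-4.7,-0.06],
    [-0.18,-0.003,-0.15,0,0,-6.4,-0.06],
    [-0.23,-0.004,-0.15,0,0,-8.1,-0.06],
    [-0.28,-0.006,-0.15,0,0,-9.8,-0.06],
    [-0.33,-0.008,-0.15,0,0,-11.5,-0.06],
    [-0.38,-0.01,-0.15,0,0,-13.2,-0.06],
  ],
)

```text
t: 5.2
eef_pos: [537.8, -40.1, 203.3]
eef_rot: [[-0.995, 0.098, -0.0], [0.098, 0.995, 0.0], [0.0, 0.0, -1.0]]
force: [0.6, -0.1, 0.7]
width: 40.1
gripper_force: 0.0
```

```bash
python3 st.py
```

```text
5.2 tray [ -63.61 -315.79] [537.79 -40.15 203.33] [ 0.58 -0.08  0.74] 174.39112648061615
```

Call:
jog_arm(
  targets=[
    [-0.02,-0.04,0,0,0,-1.5,-0.06],
    [-0.035,-0.077,0,0,0,-2.6,-0.06],
    [-0.035,-0.077,0,0,0,-2.6,-0.06],
    [-0.035,-0.077,0,0,0,-2.6,-0.06],
  ],
)

```text
t: 5.6
eef_pos: [564.1, -119.3, 202.9]
eef_rot: [[-0.993, -0.12, -0.001], [-0.12, 0.993, 0.001], [0.001, 0.001, -1.0]]
force: [-0.0, -0.3, -0.2]
width: 40.0
gripper_force: 0.0
```

Run:
```python
from st import *
c=cams.read_camera("wrist");np.savez("w3.npz",pos=o["eef_pos"],rot=o["eef_rot"],**c)
s=cams.read_camera("scene");s1=cv2.resize(s["image"][180:275,130:240],None,fx=3,fy=3,interpolation=cv2.INTER_CUBIC)
w=c["image"];im=np.zeros((600,800,3),np.uint8);im[:285,:330]=s1;im[200:584,288:]=w
cv2.imwrite("pics/m3.png",im)
```

```text
5.6 tray [ -70.2  -398.96] [ 564.08 -119.33  202.87] [-0.   -0.34 -0.18] -173.10409054958487
```

View pics/m3.png

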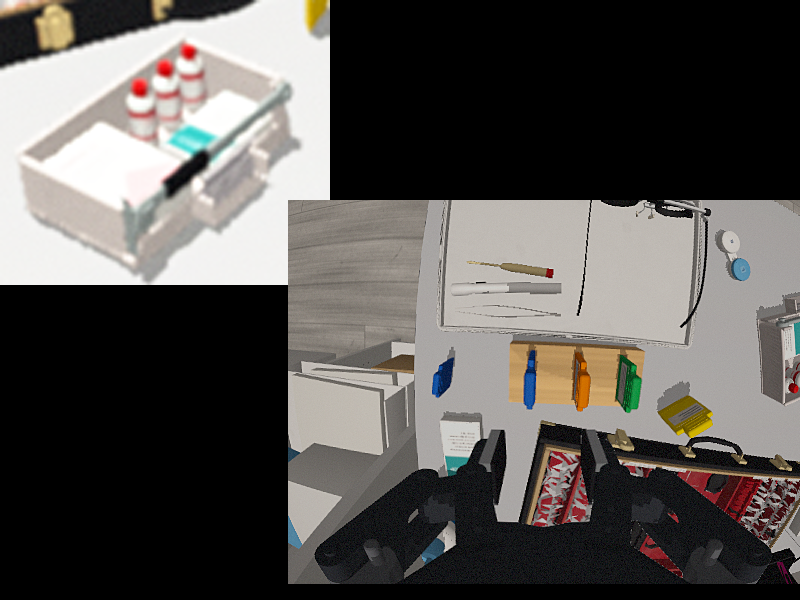

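Top left, the bar lies level in its catch. In the wrist picture, offset by (288,200), the blue holder is at (243,178), orange at (293,180), green at (340,183), and the stand's front edge runs from (221,143) to (356,147).

Run:
```python
from h import *
w=dict(np.load("w3.npz"));im=w["image"];h=cv2.cvtColor(im,cv2.COLOR_BGR2HSV)
f=lambda u,v,z:wpt(w,w["pos"],w["rot"],(u,v),z)
m=cv2.inRange(h,(105,130,50),(128,255,255));m[:, :225]=0;m[:,262:]=0;m[:140]=0;m[215:]=0
for v in range(145,213,3):
    x=np.where(m[v])[0]
    if len(x): print(v,x.min(),x.max(),f(x.min(),v,88)[:2],f(x.max()+1,v,88)[:2])
s=cv2.inRange(h,(8,50,120),(22,170,255));k,l,st,ce=cv2.connectedComponentsWithStats(s);i=[j for j in range(1,k) if 200<ce[j][0]<380 and 130<ce[j][1]<215 and st[j][4]>150]
print([(st[j].tolist()) for j in i])
q=np.isin(l,i).astype(np.uint8)
for u in range(224,352,12):
    y=np.where(q[:,u])[0]
    if len(y):print(u,y.min(),y.max(),f(u,y.min(),30)[:2],f(u,y.max()+1,30)[:2])
cv2.imwrite("pics/w3c.png",cv2.resize(im[130:220,215:360],None,fx=5,fy=5,interpolation=cv2.INTER_CUBIC))
```

```text
151 243 246 [ 534.05 -133.39] [ 533.64 -129.89]
154 242 246 [ 536.83 -133.97] [ 536.31 -129.58]
157 241 246 [ 539.62 -134.55] [ 538.99 -129.27]
160 240 246 [ 542.42 -135.13] [ 541.69 -128.96]
163 240 246 [ 545.12 -134.84] [ 544.39 -128.65]
166 240 246 [ 547.84 -134.54] [ 547.11 -128.34]
169 239 246 [ 550.68 -135.13] [ 549.83 -128.03]
172 238 247 [ 553.53 -135.73] [ 552.47 -126.83]
175 237 247 [ 556.4  -136.33] [ 555.22 -126.51]
178 237 247 [ 559.17 -136.04] [ 557.99 -126.2 ]
181 237 247 [ 561.96 -135.75] [ 560.78 -125.88]
184 237 247 [ 564.77 -135.45] [ 563.58 -125.56]
187 236 246 [ 567.7  -136.07] [ 566.5  -126.14]
190 236 246 [ 570.54 -135.78] [ 569.34 -125.81]
193 236 246 [ 573.4  -135.49] [ 572.19 -125.49]
196 236 246 [ 576.28 -135.19] [ 575.06 -125.17]
199 236 246 [ 579.18 -134.9 ] [ 577.95 -124.84]
202 237 245 [ 581.98 -133.69] [ 580.97 -125.43]
205 238 244 [ 584.81 -132.47] [ 584.01 -126.03]
208 239 243 [ 587.65 -131.24] [ 587.08 -126.62]
[[220, 143, 137, 64, 5335]]
224 144 201 [ 538.95 -155.7 ] [ 604.74 -149.54]
236 144 174 [ 537.51 -142.83] [ 571.73 -139.19]
248 144 202 [ 536.01 -130.03] [ 602.61 -122.38]
260 145 203 [ 535.55 -117.12] [ 602.17 -108.75]
272 146 203 [ 535.04 -104.19] [600.56 -95.25]
284 146 204 [533.39 -91.34] [600.15 -81.49]
296 147 159 [532.76 -78.23] [546.98 -76.07]
308 148 205 [532.07 -64.96] [598.18 -53.69]
320 148 205 [530.21 -51.68] [596.59 -39.6 ]
332 150 205 [530.48 -37.78] [595.   -25.24]
344 150 162 [528.48 -23.97] [543.02 -21.19]
```

View pics/w3c.png

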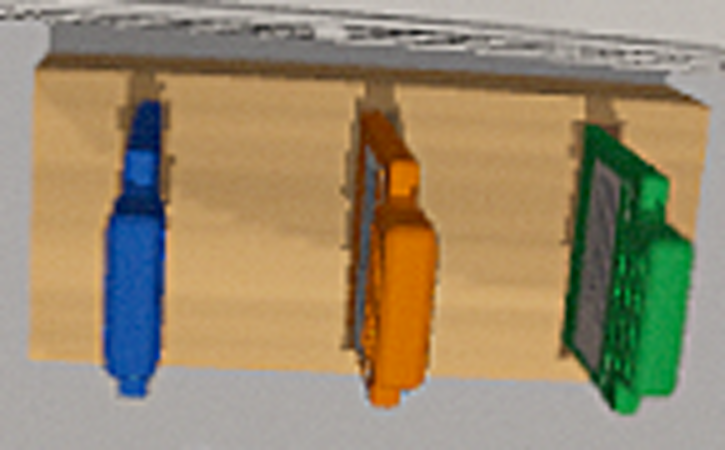

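Call:
jog_arm(
  targets=[
    [-0.0035,-0.0117,0,0,0,0.48,-0.06],
    [-0.0035,-0.0117,0.04,0,0,0.48,-0.06],
    [-0.0035,-0.0117,0.08,0,0,0.48,-0.06],
    [-0.0035,-0.0117,0.11,0,0,0.48,-0.06],
    [-0.0035,-0.0117,0.13,0,0,0.48,-0.06],
    [-0.0035,-0.0117,0.143,0,0,0.48,-0.06],
    [-0.0035,-0.0117,0.143,0,0,0.48,-0.06],
  ],
)

```text
t: 6.4
eef_pos: [568.6, -129.0, 58.8]
eef_rot: [[-0.997, -0.081, -0.003], [-0.081, 0.997, 0.001], [0.003, 0.001, -1.0]]
force: [0.0, 0.5, 0.4]
width: 40.0
gripper_force: 0.0
```

Call:
jog_arm(
  targets=[
    [0,0,0,0,0,0,-1],
    [0,0,0,0,0,0,-1],
    [0,0,0,0,0,0,-1],
    [0,0,0,0,0,0,-1],
    [0,0,0,0,0,0,-1],
  ],
)

```text
t: 6.9
eef_pos: [570.5, -130.1, 61.8]
eef_rot: [[-0.997, -0.081, 0.003], [-0.081, 0.997, -0.001], [-0.003, -0.001, -1.0]]
force: [-0.1, 0.1, 5.3]
width: 8.8
gripper_force: 60.8
```

Call:
jog_arm(
  targets=[
    [0,0,-0.01,0,0,0,-1],
    [0,0,-0.02,0,0,0,-1],
    [0,0,-0.035,0,0,0,-1],
    [0,0,-0.06,0,0,0,-1],
    [0,0,-0.09,0,0,0,-1],
    [0,0,-0.12,0,0,0,-1],
    [0,0,-0.12,0,0,0,-1],
  ],
)

```text
t: 7.6
eef_pos: [572.0, -130.6, 185.3]
eef_rot: [[-0.997, -0.081, 0.009], [-0.081, 0.997, -0.004], [-0.008, -0.004, -1.0]]
force: [0.9, 0.6, -0.9]
width: 8.8
gripper_force: 59.9
```

Run:
```python
from st import *
print(o["width"],o["gripper_force"])
c=cams.read_camera("wrist");np.savez("w4.npz",pos=o["eef_pos"],rot=o["eef_rot"],**c)
s=cams.read_camera("side")["image"]; np.savez("s4.npz",image=s)
h=cv2.cvtColor(c["image"],cv2.COLOR_BGR2HSV);m=cv2.inRange(h,(105,130,40),(128,255,255))
k,l,st,ce=cv2.connectedComponentsWithStats(m);print([(st[i].tolist()) for i in range(1,k) if st[i][4]>40])
```

```text
7.6 tray [ -67.26 -412.46] [ 572.04 -130.63  185.3 ] [ 0.86  0.57 -0.93] -175.3278353232418
8.799683259858215 59.87792909145355
[[150, 156, 22, 43, 576], [243, 176, 25, 119, 1929]]
```

Call:
jog_arm(
  targets=[
    [0.012,0.04,-0.02,0,0,1.5,-1],
    [0.027,0.085,-0.02,0,0,3.1,-1],
    [0.041,0.13,-0.02,0,0,4.7,-1],
    [0.055,0.176,-0.02,0,0,6.3,-1],
    [0.069,0.222,-0.02,0,0,7.9,-1],
    [0.083,0.268,-0.02,0,0,9.5,-1],
    [0.097,0.312,-0.02,0,0,11.1,-1],
    [0.11,0.355,-0.02,0,0,12.7,-1],
    [0.122,0.394,-0.02,0,0,14.35,-1],
    [0.122,0.394,-0.02,0,0,14.35,-1],
  ],
)

```text
t: 8.7
eef_pos: [412.1, 256.0, 199.0]
eef_rot: [[-0.391, 0.921, -0.005], [0.921, 0.391, -0.0], [0.002, -0.004, -1.0]]
force: [-0.2, -0.5, -0.2]
width: 9.0
gripper_force: 59.9
```

Call:
jog_arm(
  targets=[
    [0,0,0.04,0,0,0,-1],
    [0,0,0.045,0,0,0,-1],
    [0,0,0.045,0,0,0,-1],
    [0,0,0.045,0,0,0,-1],
  ],
)

```text
t: 9.1
eef_pos: [416.0, 252.7, 155.5]
eef_rot: [[-0.389, 0.921, -0.0], [0.921, 0.389, -0.0], [0.0, -0.001, -1.0]]
force: [1.1, 0.4, 0.6]
width: 9.0
gripper_force: 59.8
```

Run:
```python
from st import *
print(o["width"],o["gripper_force"],o["eef_rot"])
c=cams.read_camera("wrist");np.savez("w5.npz",pos=o["eef_pos"],rot=o["eef_rot"],**c)
s=cams.read_camera("scene");d=cams.read_camera("side");np.savez("s5.npz",**s);np.savez("d5.npz",**d)
im=np.zeros((600,800,3),np.uint8)
im[:384,:430]=cv2.resize(c["image"][60:316,113:400],(430,384))
im[:300,440:800]=cv2.resize(s["image"][170:270,130:250],(360,300),interpolation=cv2.INTER_CUBIC)
im[300:600,440:800]=cv2.resize(d["image"][90:190,180:300],(360,300),interpolation=cv2.INTER_CUBIC)
cv2.imwrite("pics/m5.png",im)
```

```text
9.1 tray [-61.83   1.38] [416.01 252.71 155.51] [1.09 0.37 0.56] 112.87093278389825
8.995828776019229 59.82145607471466 [[-0.39  0.92 -0.  ]
 [ 0.92  0.39 -0.  ]
 [ 0.   -0.   -1.  ]]
```

View pics/m5.png

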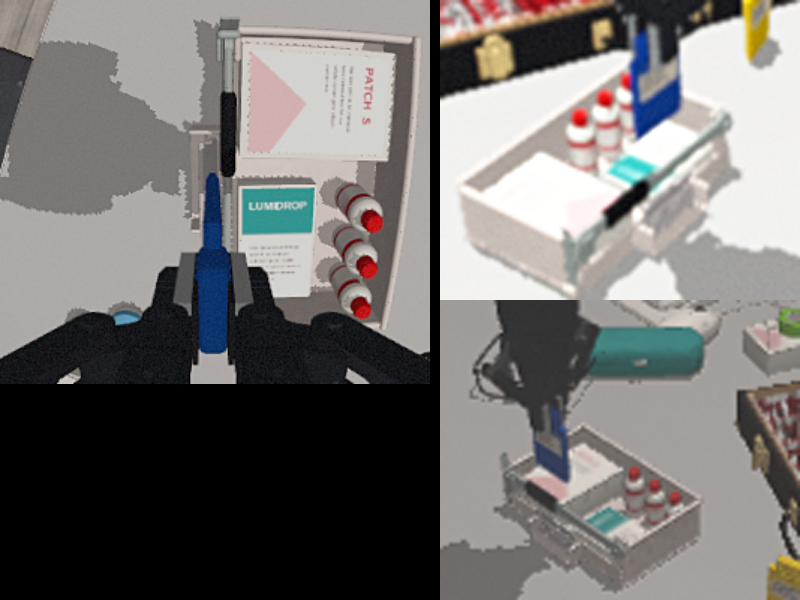

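The card faces out of the front. In the wrist panel the sleeve is at u 220 to 237, v 92 to 175, and the holder's left edge is at (211,175), just left of the bar. Next I measure the offset between them.

Run:
```python
from h import *
w=dict(np.load("w5.npz"));im=w["image"];h=cv2.cvtColor(im,cv2.COLOR_BGR2HSV)
I=np.diag([1,1,1.]);f=lambda u,v,z:wpt(w,np.zeros(3),I,(u,v),z)[:2]
Z=w["pos"][2]
g=im.max(2)
print("sleeve z55")
for v in (126,134,142,150,158,166,172):
    x=[u for u in range(250,285) if g[v,u]<60]
    if x: print(v,min(x),max(x)+1,f(min(x),v,Z-55),f(max(x)+1,v,Z-55),"mid y",(f(min(x),v,Z-55)+f(max(x)+1,v,Z-55))[1]/2)
m=cv2.inRange(h,(105,130,30),(128,255,255))
print("blue")
for v in range(174,296,6):
    x=np.where(m[v,235:275])[0]+235
    if len(x): print(v,x.min(),x.max()+1,"z-6",f(x.min(),v,-6),f(x.max()+1,v,-6),"z+56",f(x.min(),v,56),f(x.max()+1,v,56),"top",f(x.min(),v,-26),f(x.max()+1,v,-26))
cv2.imwrite("pics/w5c.png",cv2.resize(im[80:220,215:300],None,fx=4,fy=4,interpolation=cv2.INTER_CUBIC))
```

```text
sleeve z55
126 260 271 [53.75  3.  ] [53.8  12.01] mid y 7.501314969346183
134 260 271 [47.12  3.02] [47.16 12.07] mid y 7.540837926974317
142 260 271 [40.44  3.04] [40.48 12.13] mid y 7.58488125089813
150 260 270 [33.72  3.06] [33.74 11.37] mid y 7.217347976064801
158 260 270 [26.93  3.09] [26.95 11.45] mid y 7.268289600824225
166 260 270 [20.07  3.12] [20.08 11.53] mid y 7.323921430599524
172 260 270 [14.87  3.14] [14.88 11.6 ] mid y 7.36882136218842
blue
180 251 259 z-6 [37.24 -3.12] [37.24  0.72] z+56 [20.13 -3.92] [20.13  1.65] top [42.76 -2.86] [42.76  0.42]
186 250 259 z-6 [34.24 -3.61] [34.24  0.73] z+56 [15.78 -4.63] [15.78  1.67] top [40.2  -3.29] [40.2   0.43]
192 250 260 z-6 [31.2  -3.63] [31.2   1.23] z+56 [11.37 -4.66] [11.36  2.39] top [37.6 -3.3] [37.6   0.85]
198 250 260 z-6 [28.12 -3.64] [28.12  1.24] z+56 [ 6.9  -4.68] [6.9  2.41] top [34.97 -3.31] [34.97  0.87]
204 250 261 z-6 [25.   -3.66] [25.    1.75] z+56 [ 2.37 -4.7 ] [2.37 3.15] top [32.3  -3.32] [32.3  1.3]
210 249 261 z-6 [21.83 -4.17] [21.83  1.78] z+56 [-2.23 -5.44] [-2.23  3.19] top [29.59 -3.76] [29.59
[... 901 characters left out ...]
 245 265 z-6 [-9.47 -6.56] [-9.47  4.18] z+56 [-47.64  -8.92] [-47.65   6.68] top [ 2.85 -5.81] [2.84 3.38]
270 245 265 z-6 [-13.34  -6.62] [-13.35   4.24] z+56 [-53.26  -9.  ] [-53.27   6.77] top [-0.47 -5.86] [-0.47  3.43]
276 245 265 z-6 [-17.32  -6.68] [-17.33   4.31] z+56 [-59.04  -9.09] [-59.04   6.86] top [-3.87 -5.91] [-3.87  3.48]
282 245 265 z-6 [-21.41  -6.75] [-21.42   4.37] z+56 [-64.97  -9.18] [-64.98   6.96] top [-7.36 -5.96] [-7.36  3.54]
288 246 265 z-6 [-25.61  -6.25] [-25.62   4.44] z+56 [-71.07  -8.46] [-71.08   7.06] top [-10.95  -5.54] [-10.96   3.6 ]
294 248 262 z-6 [-29.94  -5.17] [-29.94   2.81] z+56 [-77.34  -6.9 ] [-77.34   4.68] top [-14.64  -4.62] [-14.65   2.2 ]
```

View pics/w5c.png

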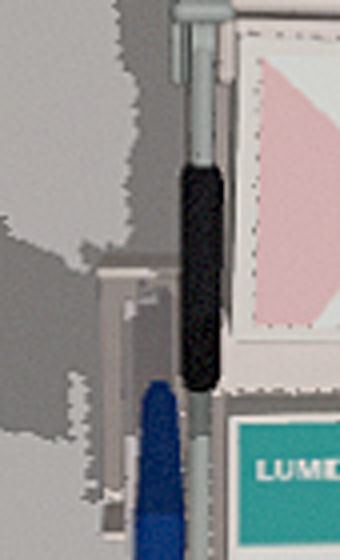

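Call:
jog_arm(
  targets=[
    [-0.003,0.0025,0.02,0,0,0,-1],
    [-0.003,0.0025,0.04,0,0,0,-1],
    [-0.003,0.0025,0.04,0,0,0,-1],
    [-0.003,0.0025,0.04,0,0,0,-1],
  ],
)

```text
t: 9.65
eef_pos: [419.6, 251.2, 115.9]
eef_rot: [[-0.389, 0.921, 0.0], [0.921, 0.389, 0.0], [-0.0, 0.0, -1.0]]
force: [0.2, -0.7, -0.8]
width: 8.8
gripper_force: 59.8
```

Run:
```python
from st import *
c=cams.read_camera("wrist");np.savez("w6.npz",pos=o["eef_pos"],rot=o["eef_rot"],**c)
w=c;im=w["image"];f=lambda u,v,z:wpt(w,np.zeros(3),np.eye(3),(u,v),z)[:2]
Z=o["eef_pos"][2];g=im.max(2);h=cv2.cvtColor(im,cv2.COLOR_BGR2HSV)
for v in (120,130,140,150,160):
    x=[u for u in range(250,290) if g[v,u]<60]
    if x: print(v,min(x),max(x)+1,"mid",(f(min(x),v,Z-55)+f(max(x)+1,v,Z-55))/2)
m=cv2.inRange(h,(105,130,30),(128,255,255))
for v in(200,216,264,276):
    x=np.where(m[v,235:275])[0]+235;print(v,x.min(),x.max()+1,(f(x.min(),v,-15)+f(x.max()+1,v,-15))/2)
```

```text
9.65 tray [-59.15  -1.45] [419.57 251.15 115.91] [ 0.15 -0.68 -0.82] 112.89257206634689
120 259 260 mid [61.38  1.94]
130 257 270 mid [54.47  4.71]
140 257 270 mid [47.49  4.74]
150 257 270 mid [40.46  4.78]
160 258 269 mid [33.33  4.83]
200 250 260 [30.23 -1.21]
216 249 261 [22.31 -1.21]
264 245 265 [-3.93 -1.2 ]
276 245 265 [-11.27  -1.2 ]
```

Call:
jog_arm(
  targets=[
    [0,0,0.006,0,0,0,-1],
    [0,0,0.012,0,0,0,-1],
    [0,0,0.018,0,0,0,-1],
    [0,0,0.024,0,0,0,-1],
    [0,0,0.028,0,0,0,-1],
    [0,0,0.028,0,0,0,-1],
  ],
)

```text
t: 10.3
eef_pos: [418.4, 251.0, 86.5]
eef_rot: [[-0.389, 0.921, -0.002], [0.921, 0.389, -0.001], [0.0, -0.002, -1.0]]
force: [-1.5, -1.1, -1.6]
width: 9.3
gripper_force: 59.8
```

```bash
python3 st.py
```

```text
10.3 tray [-60.3   -1.09] [418.37 251.03  86.55] [-1.46 -1.05 -1.6 ] 112.91968728495229
```

Call:
jog_arm(
  targets=[
    [0,0,0.003,0,0,0,-1],
    [0,0,0.006,0,0,0,-1],
    [0,0,0.009,0,0,0,-1],
    [0,0,0.012,0,0,0,-1],
    [0,0,0.014,0,0,0,-1],
    [0,0,0.016,0,0,0,-1],
  ],
)

```text
t: 10.9
eef_pos: [418.5, 251.0, 71.8]
eef_rot: [[-0.39, 0.921, -0.001], [0.921, 0.39, -0.001], [-0.0, -0.001, -1.0]]
force: [-4.3, -2.9, 8.2]
width: 8.7
gripper_force: 61.3
```

```bash
python3 st.py
```

```text
10.9 tray [-60.23  -1.19] [418.48 250.96  71.76] [-4.31 -2.87  8.19] 112.94562067119183
```

Call:
jog_arm(
  targets=[
    [0,0,0.002,0,0,0,-1],
    [0,0,0.004,0,0,0,-1],
    [0,0,0.006,0,0,0,-1],
    [0,0,0.0075,0,0,0,-1],
    [0,0,0.0075,0,0,0,-1],
  ],
)

```text
t: 11.4
eef_pos: [418.3, 251.0, 63.9]
eef_rot: [[-0.39, 0.921, -0.002], [0.921, 0.39, -0.001], [0.0, -0.002, -1.0]]
force: [-3.4, -1.6, 4.1]
width: 8.6
gripper_force: 60.8
```

```bash
python3 st.py
```

```text
11.4 tray [-60.38  -1.11] [418.31 250.99  63.94] [-3.35 -1.55  4.13] 112.93568878452457
```

Call:
jog_arm(
  targets=[
    [0,0,0.001,0,0,0,-1],
    [0,0,0.002,0,0,0,-1],
    [0,0,0.002,0,0,0,-1],
  ],
)

```text
t: 11.7
eef_pos: [418.4, 251.1, 63.6]
eef_rot: [[-0.39, 0.921, -0.001], [0.921, 0.39, -0.0], [-0.0, -0.001, -1.0]]
force: [-5.9, -1.6, 21.1]
width: 9.2
gripper_force: 63.1
```

```bash
python3 st.py
```

```text
11.7 tray [-60.23  -1.06] [418.43 251.08  63.63] [-5.91 -1.57 21.07] 112.94933147700111
```

Call:
jog_arm(
  targets=[
    [0,0,0,0,0,0,-1],
    [0,0,0,0,0,0,-1],
    [0,0,0,0,0,0,-1],
    [0,0,0,0,0,0,-1],
    [0,0,0,0,0,0,-1],
  ],
)

```text
t: 12.2
eef_pos: [418.4, 251.1, 63.6]
eef_rot: [[-0.39, 0.921, -0.001], [0.921, 0.39, -0.0], [-0.0, -0.001, -1.0]]
force: [-7.2, -2.4, 20.4]
width: 8.9
gripper_force: 63.1
```

Run:
```python
from st import *
s=cams.read_camera("scene")["image"][170:280,120:270];d=cams.read_camera("side")["image"][90:190,180:300]
o=telemetry.get_obs();print(o["force"],o["eef_pos"],o["gripper_force"])
im=np.zeros((330,800,3),np.uint8);im[:,:450]=cv2.resize(s,(450,330),interpolation=cv2.INTER_CUBIC);im[:280,464:800]=cv2.resize(d,(336,280),interpolation=cv2.INTER_CUBIC)
cv2.imwrite("pics/m6.png",im)
```

```text
12.2 tray [-60.22  -1.08] [418.44 251.07  63.64] [-7.15 -2.43 20.44] 112.95184495952839
[-6.06 -2.74 20.35] [418.42 251.06  63.64] 63.05423140525818
```

View pics/m6.png

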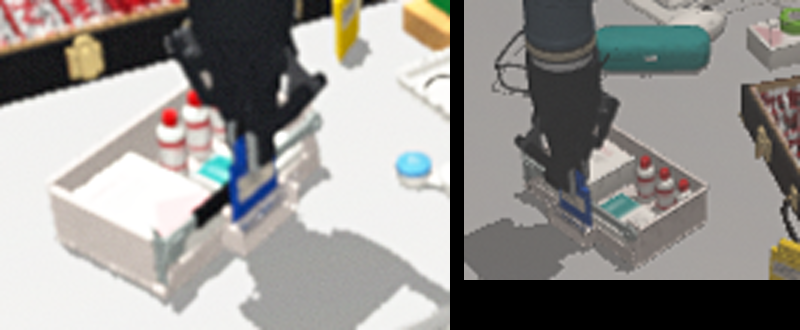

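The holder is seated in the rail at about (255,190), in front of the closed bar, with its card facing out and a steady 20 N press. Handing in.

```bash
python3 -c "
from workcell import env
print(env.job_done())"
```

```text
the job is handed in; nothing more can be done
None
```

I swung the bar down into its catch, then pushed the blue holder, card facing out, to the bottom of the label rail; I handed the job in at about 12 s, still gripping it and pressing with about 20 N (the hand-in gave no verdict).

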